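# Load the veneer press

## Robot

A 6-joint arm with a two-finger parallel gripper is mounted at the origin on a cart in front of the work surface, level with it; the furniture and walls round the work are solid. World frame = base frame: x ahead of the robot, y to its left, z up, the work surface at z = 0. Lengths are in m, angles in rad, forces in N, time in s.
With the tool pointing down it reaches from about 0.35 to 0.875 m from the base axis. Payload 4.2 kg.
Tool frame: the origin (TCP) lies between the finger pads; the fingertips stand manip.tcp_to_tips ahead of it and the grasp point (between the pads) lies 11 mm behind it (manip.tcp_to_tips is the distance from the TCP to the fingertips, in m); y points along the fingers, z is the direction in which the jaws open and shut, and the axes are right-handed (so a half turn about y gives the same grasp; the last joint's range is limited). The gripper opens to 85 mm and grips with 20 to 120 N. Pads are 22 mm wide; open, the fingers measure 114 mm over their backs; the gripper's body (76 mm by 85 mm) begins 54 mm behind the grasp point. The pads swing forward as they close: fully open they stand 13 mm farther back than shut.
Start: joints at [1.524, 0.385, 0.008, 0, -1.194, -0.259], TCP at [0.188, 0.596, 0.239] pointing down, gripper open.
Joint ranges: [-3.14, 3.14], [-1.21, 2.06], [-1.07, 1.41], [-3.16, 2.05], [-2.99, -0.16], [-3.1, 3.1]. Speed limits (rad/s): [2.79, 2.79, 3.14, 3.14, 3.14, 3.14].

## Interface

Orientations are given as [roll, pitch, yaw] about the fixed x, y, z axes, in that order (R = Rz(yaw) Ry(pitch) Rx(roll)).
In Python, from bench import manip gives the robot as it stands. Calls block until the motion is done:
- manip.movep(position, orientation): joint-space move of the TCP to a pose.
- manip.move_straight(position, frame=None, max_speed=0.15): straight line of the TCP; frame=None keeps the orientation; max_speed is the mean speed in m/s.
- manip.movej(angles): joint-space move.
- manip.move_gripper(opening, effort=None): finger opening in m; effort is the grip in N (None keeps the last); returns when the fingers have stopped.
- manip.pause(seconds).
- manip.solve_ik(position, orientation): joint angles nearest the present ones, or None.
- manip.get_state(): the state.
- manip.capture(name): name is "side" or "top" or "wrist"; returns the picture (480x640x3 uint8, red, green, blue); there is no depth.
- manip.camera_params(name): a dict with "vfov" (degrees; the focal length in pixels is half the picture's height over the tangent of half this angle, whatever the lens; pixels are square), "cx", "cy" (the principal point, pixels), "world_to_cam" (4x4, takes a point from world to camera coordinates); the wrist camera has in their place "hand_eye" (4x4, takes a point from camera to tool coordinates, whose origin is the TCP and whose axes are the tool frame's). Camera axes: x right, y down, z forward; pixel columns grow to the right and rows downward; lengths in m; the calibration is good to about 2 mm. A picture is of the moment at which its call begins: read the wrist's pose just before it. camera_params takes no time and is no camera call.
A pose or a line that the arm cannot do raises manip.Unreachable and nothing moves.
- manip.job_done(): hands the job in, once; it reports no verdict.
Trained networks look in the newest picture that a camera, given by its name, has taken for a name from the list of things; names that differ only in an ending like _2 or _b are one class to them, and where a whole thing is asked for, a point or a joint stands for the part that bears it (a point fixed in the world has none). Each returns a list of dicts, best first, with "p" (0 to 1); they miss things now and then, are a little off and sometimes report something else, mostly with a low value. They report only what shows in the picture. A call takes as long as a camera call.
- manip.search_frame(camera, target): "bbox" ([left, top, right, bottom] in pixels, round what is visible of it).
- manip.silhouettes(camera, target): "pixels" (480x640 bool, what is visible of it) and "bbox" ([left, top, right, bottom] in pixels, round what is visible of it).
- manip.landmark_of(camera, target): "at" ([row, column] in pixels: a listed point, or the origin of a listed thing).
The state is a dict: "clock": time; "joint_pos": joint angles; "qd": joint speeds; "tau": joint torques, N m; "position": TCP position; "ee_rot": TCP orientation; "ft_force": force on the tool from outside, world axes, zero at the start; "moment": the same for the moment, N m; "width": finger opening in m.
Only numpy, scipy, OpenCV 4.12 (cv2) and the standard library are available. Lean on these libraries where they do the work, as an engineer would, in place of code of your own. Each camera call takes 0.05 s, during which the arm holds its last target.

## Task

Load the small veneer press for a dry run. Lay the thin plywood board on the bed, in the middle between the four studs and lengthwise along the bed; lay the dark-faced veneered panel in the middle of it, dark face up; lay the thick pale board in the middle of the panel; then drop the two slotted cross-beams over the studs, one across each pair at either end of the bed, so that both lie down flat on the thick board. Everything must lie flat and square with the bed, and the glue bottle and the pencil pot stay where they are.

Things in the scene. Friction and masses are not known exactly. Their poses are not given: they have to be found in the camera images.
- press: Veneer press, fixed: plywood bed 216 mm long (its y), 136 mm wide (its x), top 36 mm above the bench, with four upright threaded steel studs 10 mm thick, rounded tips 115 mm above the bench, at x = -50 and +50 mm, y = -60 and +60 mm in its frame. A pair is the two studs at the same y, 100 mm apart across the bed. Origin: middle of the bed at bench height; y along the bed, z up.
- thin_board: Thin plywood board, loose: 176 mm long, 60 mm wide, 12 mm thick, lying flat; the longest and widest of the loose pieces. Origin: centre of the underside; y along its length, x across, z up. Either way round will do. It goes lowest, its underside on the bed.
- panel: Veneered panel, the work to be pressed, loose: 124 mm long, 46 mm wide, 12 mm thick, pale core with a dark brown veneer on its upper face. The shortest piece. Origin: centre of the underside; y along its length, x across, z up (out of the dark face). Either way round will do. It goes between the two boards.
- thick_board: Thick board of pale solid wood, loose: 152 mm long, 52 mm wide, 20 mm thick, lying flat. Origin: centre of the underside; y along its length, x across, z up. Either way round will do. It goes on the panel and spreads the load of the beams; its top is then 80 mm above the bench.
- beam_1: One of two identical loose cross-beams of mid-brown wood, interchangeable: 142 mm long, 38 mm wide, 24 mm high, lying flat; near each end a slot right through from top to bottom, 24 mm along by 20 mm across, centred 50 mm from the middle. Solid between the slots: grip there, across its 38 mm. Origin: centre of the underside; x along its length, z up. Same either way round.
- beam_2: One of two identical loose cross-beams of mid-brown wood, interchangeable: 142 mm long, 38 mm wide, 24 mm high, lying flat; near each end a slot right through from top to bottom, 24 mm along by 20 mm across, centred 50 mm from the middle. Solid between the slots: grip there, across its 38 mm. Origin: centre of the underside; x along its length, z up. Same either way round.
- glue_bottle_2: Bystander: white wood glue bottle with a red nozzle, 52 mm across, 157 mm tall, standing loose behind the press. Origin: centre of its underside. To be left alone.
- pencil_pot: Bystander: dark grey pot of pens, about 80 mm across, 147 mm tall with the pens, standing loose behind the press to the left. Origin: centre of its underside. To be left alone.

How it is judged:
At the end, for the whole second after the job is handed in: Bed, thin board, panel (dark side up), thick board: each centred on the one below (10 mm across, 12 mm along), lengthwise to 0.10 rad. A beam over each stud pair, 8 mm of its line, 10 mm of mid-bed, 0.15 rad, resting on the thick board. Heights within 4 mm, level to 0.05 rad, at rest (x of thin_board in the frame of press between -0.01 and 0.01 m and y of thin_board in the frame of press between -0.012 and 0.012 m and z of thin_board in the frame of press between 0.032 and 0.04 m and x of panel in the frame of thin_board between -0.01 and 0.01 m and y of panel in the frame of thin_board between -0.012 and 0.012 m and z of panel in the frame of thin_board between 0.008 and 0.016 m and x of thick_board in the frame of panel between -0.01 and 0.01 m and y of thick_board in the frame of panel between -0.012 and 0.012 m and z of thick_board in the frame of panel between 0.008 and 0.016 m and angle between the y axis of each of thin_board, panel, thick_board and the y axis of press, either way round below 0.1 rad and x of beam_1 in the frame of press between -0.01 and 0.01 m and z of beam_1 in the frame of press between 0.076 and 0.084 m and angle between the x axis of each of beam_1, beam_2 and the x axis of press, either way round below 0.15 rad and x of beam_2 in the frame of press between -0.01 and 0.01 m and z of beam_2 in the frame of press between 0.076 and 0.084 m and ((y of beam_1 in the frame of press between 0.052 and 0.068 m and y of beam_2 in the frame of press between -0.068 and -0.052 m) or (y of beam_1 in the frame of press between -0.068 and -0.052 m and y of beam_2 in the frame of press between 0.052 and 0.068 m)) and angle between each of thin_board, panel, thick_board, beam_1, beam_2's own z axis and vertical below 0.05 rad and linear speed of each of thin_board, panel, thick_board, beam_1, beam_2 below 0.02 m/s); the robot touches nothing.
It fails at once if the glue bottle is moved by more than 25 mm or knocked over (distance of glue_bottle_2 from where it was at the start of the episode above 0.025 m or angle between glue_bottle_2's own z axis and vertical above 0.5 rad).
It fails at once if the pencil pot is moved by more than 25 mm or knocked over (distance of pencil_pot from where it was at the start of the episode above 0.025 m or angle between pencil_pot's own z axis and vertical above 0.5 rad).
It also fails if it takes over 136 s, if anything falls off the work surface, if the arm or the gripper's body presses on something with over 40 N, if the wrist force passes 120 N, or if a joint passes its speed limit or range.

## Working session

There is one attempt and no reset: what is moved stays moved. The work goes in short steps, each a Python script; the robot and the scene stay as the last script left them, time stands still between calls to the robot, and variables do not carry over. Pictures are saved under pics/ and viewed, and the job is handed in when it is done.

```bash
ls; mkdir -p pics
python3 - <<'E'
from bench import manip
import cv2, numpy as np
print(manip.get_state()); print(manip.tcp_to_tips)
for c in ["side","top","wrist"]:
    im=manip.capture(c); cv2.imwrite(f"pics/{c}0.png",im[:,:,::-1]); print(c,manip.camera_params(c))
print(manip.get_state()['clock'])
E
```

```text
pics
{'clock': 0.0, 'joint_pos': array([ 1.52358274e+00,  3.85556232e-01,  6.61842220e-03, -5.26074740e-04,
       -1.19399143e+00, -2.58619598e-01]), 'qd': array([ 0.00031022,  0.00081395,  0.00136807, -0.000641  , -0.00107658,
        0.00162367]), 'tau': array([-6.51799928e-04, -3.92291486e+01,  1.88401580e+01,  4.18607309e+00,
       -4.63016637e-03,  3.71000963e-07]), 'position': array([0.18797129, 0.59546431, 0.23821484]), 'ee_rot': array([-1.56860930e+00,  7.29959915e-05,  2.83556546e+00]), 'ft_force': array([ 0.06041151,  0.41221024, -0.45578337]), 'moment': array([ 0.04770761, -0.01860636, -0.00824486]), 'width': 0.08534040538249696}
0.008
side {'vfov': 51.90679715861772, 'cx': 320.33381147851054, 'cy': 236.0802573126891, 'world_to_cam': array([[-0.99962064,  0.0275206 , -0.00108975,  0.53442709],
       [ 0.01705875,  0.58758488, -0.8089827 ,  0.1189397 ],
       [-0.02162337, -0.80869439, -0.58783145,  1.04949002],
       [ 0.        ,  0.        ,  0.        ,  1.        ]])}
top {'vfov': 57.144562042531206, 'cx': 321.5107210637777, 'cy': 238.3883172268192, 'world_to_cam': array([[-0.09468874, -0.99549421, -0.00503206, -0.12621076],
       [-0.97336449,  0.09364163, -0.20926732,  0.56003409],
       [ 0.20879562, -0.01491723, -0.97784552,  1.0514149 ],
       [ 0.        ,  0.        ,  0.        ,  1.        ]])}
wrist {'vfov': 61.75425705084004, 'cx': 324.3231942329582, 'cy': 239.23947421106382, 'hand_eye': array([[-6.86612594e-04,  9.51238783e-01,  3.08454708e-01,
        -7.96651621e-02],
       [-6.49632382e-04, -3.08455139e-01,  9.51238669e-01,
        -1.34167882e-01],
       [ 9.99999553e-01,  4.52750284e-04,  8.29744700e-04,
        -3.90226038e-04],
       [ 0.00000000e+00,  0.00000000e+00,  0.00000000e+00,
         1.00000000e+00]])}
0.15
```

View pics/side0.png

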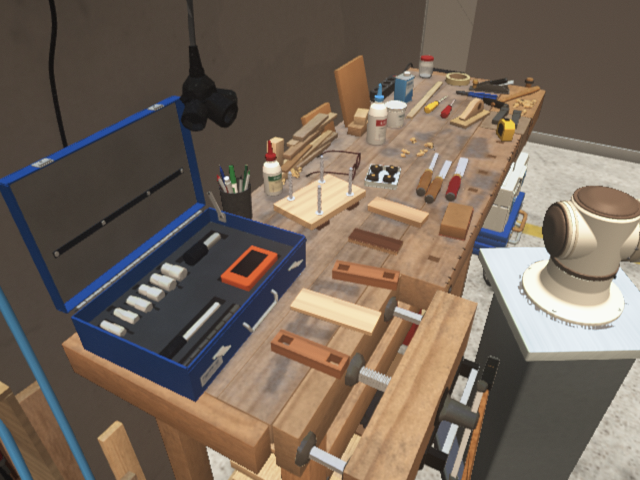

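View pics/top0.png

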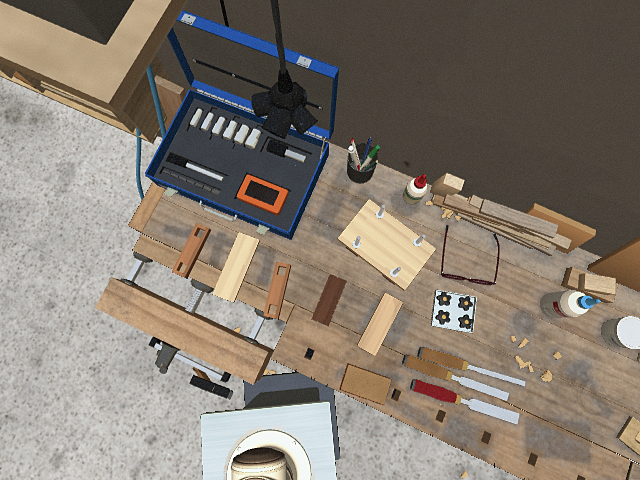

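View pics/wrist0.png

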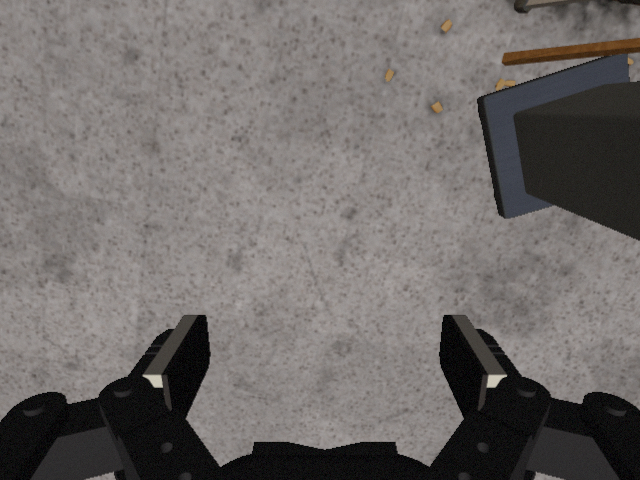

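```bash
cat > h.py <<'E'
from bench import manip
import cv2, numpy as np
from scipy.optimize import minimize
from scipy.spatial.transform import Rotation as Rot
DIM={'thin_board':(.060,.176,.012),'panel':(.046,.124,.012),'thick_board':(.052,.152,.020),'beam_1':(.142,.038,.024),'beam_2':(.142,.038,.024),'press':(.136,.216,.036)}
def cam(c,st=None):
    p=manip.camera_params(c); f=240/np.tan(np.radians(p['vfov'])/2)
    K=np.array([[f,0,p['cx']],[0,f,p['cy']],[0,0,1]])
    if c=='wrist':
        T=np.eye(4); T[:3,:3]=Rot.from_euler('xyz',st['ee_rot']).as_matrix(); T[:3,3]=st['position']
        return K,np.linalg.inv(T@p['hand_eye'])
    return K,p['world_to_cam']
def proj(P,KT):
    K,T=KT; q=(T[:3,:3]@np.atleast_2d(P).T).T+T[:3,3]; q=q@K.T
    return q[:,:2]/q[:,2:]
def ray(px,KT):
    K,T=KT; d=T[:3,:3].T@np.linalg.inv(K)@np.array([px[0],px[1],1.]); return -T[:3,:3].T@T[:3,3],d
def onplane(px,KT,z):
    o,d=ray(px,KT); return o+d*(z-o[2])/d[2]
def corners(x,y,z,yaw,dim,tops=False):
    w,l,h=dim; c,s=np.cos(yaw),np.sin(yaw)
    P=np.array([[a*w/2,b*l/2,k] for k in ((h,) if tops else (0,h)) for a,b in ((-1,-1),(1,-1),(1,1),(-1,1))])
    return P@np.array([[c,s,0],[-s,c,0],[0,0,1]])+[x,y,z]
def fit(masks,cams,dim,p0,fixz=None):
    S=4
    def cost(p):
        z=p[3] if fixz is None else fixz
        t=0
        for m,KT in zip(masks,cams):
            hull=cv2.convexHull(proj(corners(p[0],p[1],z,p[2],dim),KT).astype(np.float32))
            r=np.zeros((480,640),np.uint8); cv2.fillConvexPoly(r,np.round(hull*16).astype(np.int32),255,cv2.LINE_AA,4)
            t+=np.abs(r/255.-m).sum()/max(m.sum(),1)
        return t
    p0=np.array(p0[:3] if fixz is not None else p0,float)
    st=np.array([.012,.012,.12,.01])[:len(p0)]
    best=None
    for k in range(3):
        sim=np.vstack([p0]+[p0+np.eye(len(p0))[i]*st[i]*(-1)**k for i in range(len(p0))])
        r=minimize(cost,p0,method='Nelder-Mead',options=dict(initial_simplex=sim,xatol=1e-5,fatol=1e-5,maxiter=400)); p0=r.x; st=st/2
    return r.x,r.fun
E
cat > det.py <<'E'
from h import *
import pickle
out={}
vis={c:cv2.imread(f'pics/{c}0.png') for c in('side','top')}
for c in('side','top'):
    for t in('press','thin_board','panel','thick_board','beam_1','glue_bottle_2','pencil_pot'):
        L=manip.silhouettes(c,t); out[c,t]=L
        print(c,t,[(round(d['p'],2),[int(v) for v in d['bbox']],int(d['pixels'].sum())) for d in L[:4]])
        for d in L[:2]:
            cs,_=cv2.findContours(d['pixels'].astype(np.uint8),cv2.RETR_EXTERNAL,cv2.CHAIN_APPROX_NONE)
            cv2.drawContours(vis[c],cs,-1,(0,255,0) if t!='thin_board' else (255,0,255),1); cv2.putText(vis[c],t,(int(d['bbox'][0]),int(d['bbox'][1])),0,.35,(0,0,255))
    cv2.imwrite(f'pics/{c}0d.png',vis[c])
pickle.dump(out,open('det.pkl','wb')); print(manip.get_state()['clock'])
E
python3 det.py
```

```text
side press [(0.6, [275, 158, 367, 232], 3046)]
side thin_board [(0.34, [216, 164, 253, 218], 1387)]
side panel [(0.67, [347, 232, 402, 255], 761)]
side thick_board [(0.69, [366, 198, 424, 230], 974)]
side beam_1 [(0.86, [269, 329, 352, 378], 1970), (0.69, [330, 262, 398, 290], 1342)]
side glue_bottle_2 [(0.96, [264, 142, 282, 193], 739), (0.18, [289, 293, 378, 336], 2184)]
side pencil_pot [(0.76, [215, 163, 255, 216], 1357)]
top press [(0.94, [338, 200, 435, 288], 4464)]
top thin_board [(0.94, [213, 228, 260, 302], 1607)]
top panel []
top thick_board [(0.94, [354, 293, 403, 353], 1287)]
top beam_1 [(0.68, [174, 224, 209, 279], 855), (0.64, [263, 263, 292, 319], 759)]
top glue_bottle_2 [(0.76, [403, 175, 425, 206], 494)]
top pencil_pot [(0.65, [345, 137, 378, 183], 1033)]
0.85
```

```bash
cat > fit0.py <<'E'
from h import *
import pickle
out=pickle.load(open('det.pkl','rb'))
for c in('top','side'): manip.capture(c)
if not out['top','panel']: out['top','panel']=manip.silhouettes('top','panel')
L=manip.silhouettes('side','thin_board'); L=[d for d in L if d['bbox'][1]>250]
print([(d['p'],d['bbox']) for d in L])
out['side','thin_board']=L or [out['side','glue_bottle_2'][1]]
pickle.dump(out,open('det.pkl','wb'))
C=[cam('top'),cam('side')]
sel={}
for t in('thin_board','panel','thick_board'):
    if out['top',t] and out['side',t]: sel[t]=[out['top',t][0],out['side',t][0]]
sel['beam_1']=[out['top','beam_1'][0],out['side','beam_1'][0]]   # far left
sel['beam_2']=[out['top','beam_1'][1],out['side','beam_1'][1]]
vis={c:cv2.imread(f'pics/{c}0.png') for c in('side','top')}
res={}
for t,ds in sel.items():
    ms=[d['pixels'].astype(np.uint8) for d in ds]
    ms=[cv2.morphologyEx(m,cv2.MORPH_CLOSE,np.ones((9,9))) if 'beam' in t else m for m in ms]
    ms[:]=[m.astype(float) for m in ms]
    r=cv2.minAreaRect(np.argwhere(ds[0]['pixels'])[:,::-1].astype(np.float32)); bp=cv2.boxPoints(r)
    e=[bp[1]-bp[0],bp[2]-bp[1]]; e=max(e,key=np.linalg.norm)
    a=onplane(np.array(r[0])-e/2,C[0],.012);b=onplane(np.array(r[0])+e/2,C[0],.012)
    yaw=np.arctan2(*(b-a)[1::-1])-(0 if 'beam' in t else np.pi/2); m=(a+b)/2
    p,f=fit(ms,C,DIM[t],[m[0],m[1],yaw,0.0])
    p[2]=(p[2]+np.pi/2)%np.pi-np.pi/2
    p2,f2=fit(ms,C,DIM[t],p,fixz=0.0)
    res[t]=p2; print(t,p.round(4),round(f,3),'z=0:',p2.round(4),round(f2,3),'top only',fit(ms[:1],C[:1],DIM[t],p,fixz=0.)[0].round(4),'side only',fit(ms[1:],C[1:],DIM[t],p,fixz=0.)[0].round(4), 'len',np.linalg.norm(b-a))
    for c,KT in zip(('top','side'),C): cv2.polylines(vis[c],[np.round(proj(corners(p2[0],p2[1],0,p2[2],DIM[t],True),KT)).astype(int)],True,(0,255,0),1)
for c in vis: cv2.imwrite(f'pics/{c}0f.png',vis[c])
pickle.dump(res,open('res.pkl','wb'))
E
python3 fit0.py
python3 - <<'E'
import cv2
a=cv2.imread('pics/top0f.png')[130:390,120:460];cv2.imwrite('pics/t0c.png',cv2.resize(a,None,fx=2.3,fy=2.3))
a=cv2.imread('pics/side0f.png')[130:390,200:460];cv2.imwrite('pics/s0c.png',cv2.resize(a,None,fx=2.3,fy=2.3))
E
```

```text
[(0.63, [289.3, 291.3, 379.6, 333.0])]
thin_board [ 0.5047  0.0484  1.1123 -0.0013] 0.207 z=0: [0.5041 0.0486 1.119 ] 0.21 top only [0.5038 0.0485 1.1235] side only [0.5071 0.0478 1.1255] len 0.17674654176088414
panel [ 3.9550e-01 -1.8300e-01  1.0784e+00 -5.0000e-04] 0.256 z=0: [ 0.3954 -0.1825  1.0804] 0.256 top only [ 0.3947 -0.1822  1.0857] side only [ 0.4003 -0.1844  1.098 ] len 0.12595078823593803
thick_board [ 0.3232 -0.3051  0.9416 -0.0012] 0.287 z=0: [ 0.3233 -0.3045  0.9428] 0.287 top only [ 0.3229 -0.3041  0.9409] side only [ 0.3273 -0.3078  0.8896] len 0.15419110177994858
beam_1 [ 0.5585  0.1603 -0.5    -0.0027] 0.233 z=0: [ 0.5583  0.1618 -0.5011] 0.24 top only [ 0.557   0.161  -0.4933] side only [ 0.5592  0.1619 -0.5091] len 0.1436786859908194
beam_2 [ 4.339e-01 -5.430e-02 -2.786e-01 -1.000e-04] 0.232 z=0: [ 0.4339 -0.0542 -0.2785] 0.233 top only [ 0.4328 -0.0534 -0.2994] side only [ 0.4348 -0.0548 -0.263 ] len 0.1428525876016742
```

View pics/t0c.png

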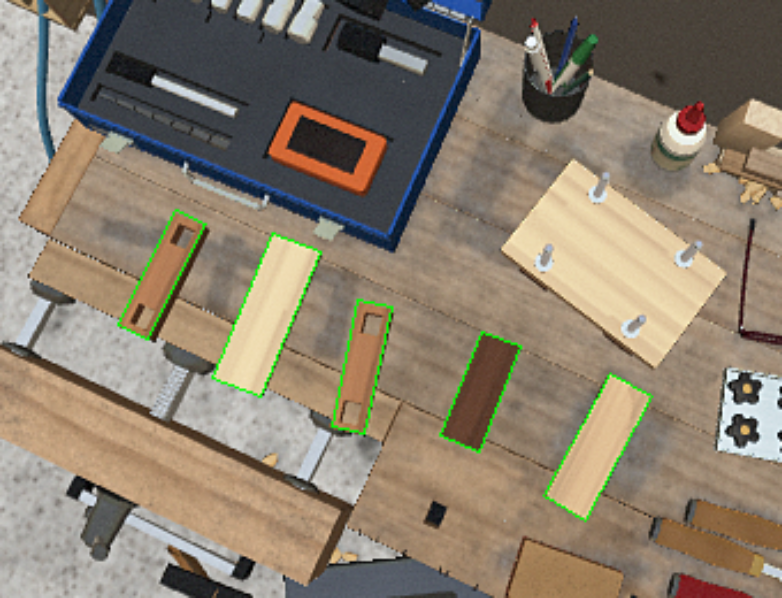

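View pics/s0c.png

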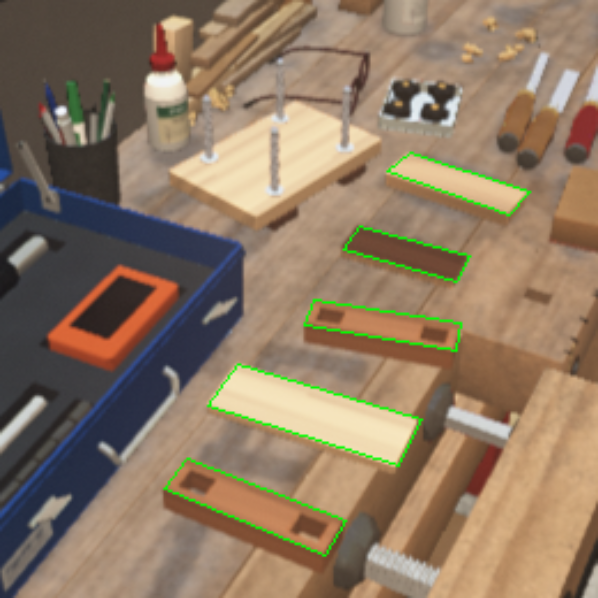

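```bash
cat > p0.py <<'E'
from h import *
import pickle
out=pickle.load(open('det.pkl','rb')); C=[cam('top'),cam('side')]
for i,c in enumerate(('top','side')):
    m=cv2.morphologyEx(out[c,'press'][0]['pixels'].astype(np.uint8),cv2.MORPH_OPEN,np.ones((11,11))).astype(float)
    ys,xs=np.nonzero(m); q=onplane((xs.mean(),ys.mean()),C[i],.03)
    best=min((fit([m],[C[i]],(.136,.216,.02),[q[0],q[1],y],fixz=.016) for y in (.2,.6,1,-.3,-.8,1.4)),key=lambda t:t[1])
    print(c,q.round(3),best[0].round(4),best[1])
# lamp triangulation
o1,d1=ray((285,105),C[0]);o2,d2=ray((212,105),C[1])
A=np.c_[d1,-d2];s=np.linalg.lstsq(A,o2-o1,rcond=None)[0];print('lamp',o1+d1*s[0],o2+d2*s[1])
for t in('glue_bottle_2','pencil_pot'):
    for i,c in enumerate(('top','side')):
        b=out[c,t][0]['bbox']
        print(t,c,onplane(((b[0]+b[2])/2,b[3]),C[i],0).round(3))
# finger tip pixel model
K,_=cam('top');p=manip.camera_params('wrist');f=240/np.tan(np.radians(p['vfov'])/2);K=np.array([[f,0,p['cx']],[0,f,p['cy']],[0,0,1]])
T=np.linalg.inv(p['hand_eye'])
for t in (.008,0,-.005,-.01):
    print(t,[proj([x,t,-.0427],(K,T)).round(0)[0].tolist() for x in(-.011,.011)])
E
python3 p0.py
```

```text
top [ 0.52  -0.343  0.03 ] [ 0.5226 -0.3423 -0.7709] 0.078883895838675
side [ 0.526 -0.328  0.03 ] [ 0.5211 -0.3427 -0.7331] 0.12008884361825538
lamp [ 0.74318516 -0.12945327  0.37667588] [ 0.73290489 -0.12929807  0.37093274]
glue_bottle_2 top [ 0.622 -0.437  0.   ]
glue_bottle_2 side [ 0.654 -0.423  0.   ]
pencil_pot top [ 0.701 -0.305  0.   ]
pencil_pot side [ 0.747 -0.309  0.   ]
0.008 [[215.0, 294.0], [220.0, 343.0]]
0 [[210.0, 304.0], [215.0, 355.0]]
-0.005 [[206.0, 310.0], [211.0, 363.0]]
-0.01 [[202.0, 317.0], [208.0, 371.0]]
```

```bash
cat > ik.py <<'E'
from h import *
import pickle
res=pickle.load(open('res.pkl','rb')); H=np.pi/2
def w(a): return (a+np.pi)%(2*np.pi)-np.pi
pr=(.522,-.3425,-.755)
print('j',manip.get_state()['joint_pos'].round(2))
def show(n,x,y,z,psi):
    q=manip.solve_ik([x,y,z],[-H,0,w(psi)]); print(n,round(w(psi),2),None if q is None else np.round(q,2))
for t in res:
    x,y,th=res[t]; b=th if 'beam' in t else th+H
    for k in(0,np.pi): show(t,x,y,.012,b+k)
for k in(0,np.pi): show('press board',pr[0],pr[1],.05,pr[2]+H+k)
c,s=np.cos(pr[2]),np.sin(pr[2])
for sg in(1,-1):
  for k in(0,np.pi): show(f'press beam{sg}',pr[0]-s*.06*sg,pr[1]+c*.06*sg,.09,pr[2]+k)
for k in(0,np.pi):
  show('view',pr[0],pr[1],.25,pr[2]+k); show('view',pr[0],pr[1],.25,pr[2]+H+k)
E
python3 ik.py
```

```text
j [ 1.52  0.38  0.01 -0.   -1.19 -0.26]
thin_board 2.69 [ 0.42  0.48 -0.54  0.   -0.55  0.7 ]
thin_board -0.45 [ 0.42  0.48 -0.54 -0.   -0.55 -2.44]
panel 2.65 [-0.06  0.4  -0.72  0.   -0.45  1.14]
panel -0.49 [-0.06  0.4  -0.72 -0.   -0.45 -2.  ]
thick_board 2.51 [-0.39  0.41 -0.7   0.   -0.47  1.33]
thick_board -0.63 [-0.39  0.41 -0.7  -0.   -0.47 -1.81]
beam_1 -0.5 [ 0.56  0.57 -0.35 -0.   -0.65 -2.63]
beam_1 2.64 [ 0.56  0.57 -0.35  0.   -0.65  0.51]
beam_2 -0.28 [ 0.25  0.4  -0.71 -0.   -0.46 -2.1 ]
beam_2 2.86 [ 0.25  0.4  -0.71  0.   -0.46  1.04]
press board 0.82 [-0.32  0.57 -0.21  0.   -0.79 -0.43]
press board -2.33 [-0.32  0.57 -0.21  0.   -0.79  2.71]
press beam1 -0.75 [-0.23  0.54 -0.14 -0.   -0.89 -2.09]
press beam1 2.39 [-0.23  0.54 -0.14  0.   -0.89  1.05]
press beam-1 -0.75 [-0.41  0.51 -0.2  -0.   -0.86 -1.91]
press beam-1 2.39 [-0.41  0.51 -0.2   0.   -0.86  1.23]
view -0.75 [-0.32  0.38  0.02 -0.   -1.22 -2.  ]
view 0.82 [-0.32  0.38  0.02  0.   -1.22 -0.43]
view 2.39 [-0.32  0.38  0.02  0.   -1.22  1.14]
view -2.33 [-0.32  0.38  0.02  0.   -1.22  2.71]
```

```bash
cat > v1.py <<'E'
from h import *
import pickle
H=np.pi/2
D=[]
def snap(n):
    st=manip.get_state(); im=manip.capture('wrist'); cv2.imwrite(f'pics/{n}.png',im[:,:,::-1]); D.append((n,{k:st[k] for k in('position','ee_rot')}))
manip.movep([.44,.06,.24],[-H,0,2.4])
snap('w1')
manip.movep([.50,-.365,.25],[-H,0,.82]); snap('w2')
c,s=np.cos(-.755),np.sin(-.755)
manip.movep([.50-s*.0+.06*c,-.365+.06*s,.25],[-H,0,.82]); snap('w3')
pickle.dump(D,open('snaps.pkl','wb'))
st=manip.get_state();print(st['clock'],st['position'],st['ee_rot'],st['ft_force'])
E
python3 v1.py
```

```text
5.2583 [ 0.54412605 -0.4051488   0.2495418 ] [-1.56978863e+00  1.34897718e-04  8.21459264e-01] [-0.17459204  0.3179439  -0.62892438]
```

View pics/w1.png

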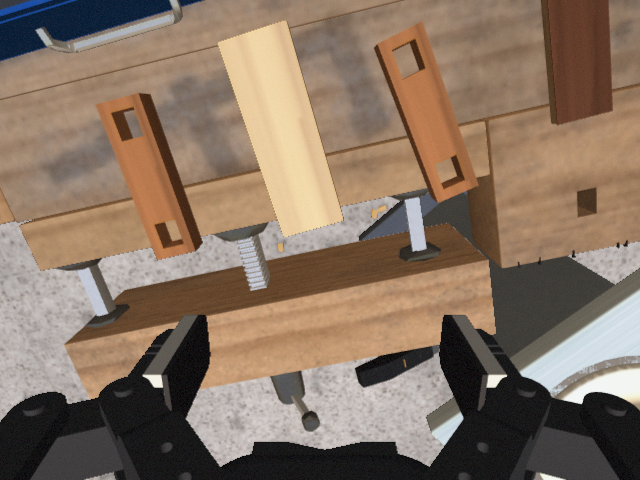

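View pics/w2.png

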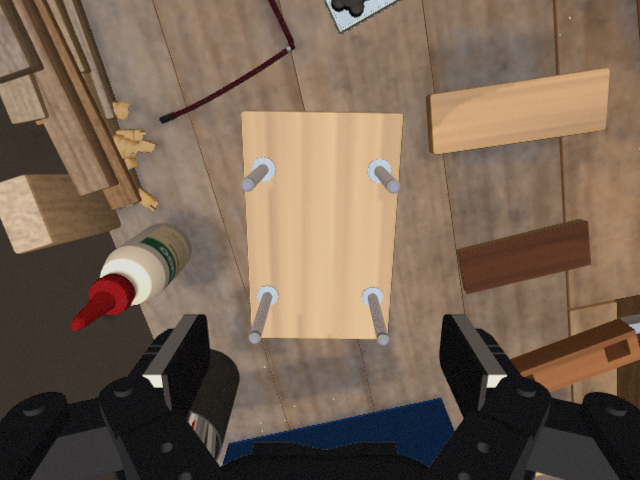

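View pics/w3.png

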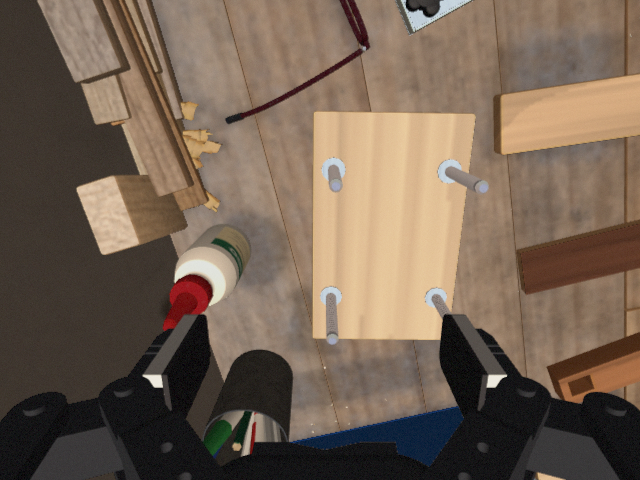

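```bash
cat > pf.py <<'E'
from h import *
import pickle
from scipy.optimize import least_squares
S=dict(pickle.load(open('snaps.pkl','rb')))
C={n:cam('wrist',S[n]) for n in S}
co=[(.068,-.108),(-.068,-.108),(-.068,.108),(.068,.108)]; sb=[(.05,-.06),(-.05,-.06),(.05,.06),(-.05,.06)]
obs={'w2':dict(c=[(243,111),(403,114),(388,340),(250,338)],b=[(263,170),(379,171),(267,296),(373,296)],t=[(249,184),(392,186),(255,338),(383,340)]),
'w3':dict(c=[(314,112),(475,114),(446,340),(313,338)],b=[(334,170),(450,171),(331,297),(436,297)],t=[(336,187),(483,187),(333,340)])}
def resid(p,ns):
    x,y,th,zb,zt=p; c,s=np.cos(th),np.sin(th); R=[]
    for n in ns:
        for k,L,z in(('c',co,zb),('b',sb,zb),('t',sb,zt)):
            o=np.array(obs[n][k],float); P=np.array([(x+c*u-s*v,y+s*u+c*v,z) for u,v in L[:len(o)]])
            R.append((proj(P,C[n])-o).ravel())
    return np.concatenate(R)
for ns in(['w2'],['w3'],['w2','w3']):
    r=least_squares(resid,[.522,-.34,-.755,.036,.112],args=(ns,),x_scale=[.01,.01,.1,.01,.01],loss='soft_l1'); print(ns,r.x.round(4),np.abs(resid(r.x,ns)).mean(),np.abs(resid(r.x,ns)).max())
np.save('press.npy',r.x)
# boards in wrist views: overlay
res=pickle.load(open('res.pkl','rb'))
for n in('w1','w2','w3'):
    v=cv2.imread(f'pics/{n}.png')
    for t,p in res.items():
        cv2.polylines(v,[np.round(proj(corners(p[0],p[1],0,p[2],DIM[t],True),C[n])).astype(int)],True,(0,255,0),1)
    cv2.polylines(v,[np.round(proj(corners(r.x[0],r.x[1],0,r.x[2],DIM['press'],True),C[n])).astype(int)],True,(0,255,0),1)
    cv2.imwrite(f'pics/{n}f.png',v)
E
python3 pf.py; python3 -c "
import cv2,numpy as np
v=np.hstack([cv2.imread(f'pics/w{i}f.png')[:340] for i in(1,2)]);cv2.imwrite('pics/wf.png',cv2.resize(v,(800,212),interpolation=cv2.INTER_AREA))
cv2.imwrite('pics/w1c.png',cv2.imread('pics/w1f.png')[:300])"
```

```text
['w2'] [ 0.525  -0.3432 -0.762   0.0347  0.1098] 0.7312029012476303 2.8759110526789584
['w3'] [ 0.5247 -0.3427 -0.7607  0.0328  0.1114] 0.6519602587078214 2.612126375352716
['w2', 'w3'] [ 0.5248 -0.3429 -0.7616  0.0338  0.1105] 0.757833476520352 2.5468999040682547
```

View pics/w1c.png

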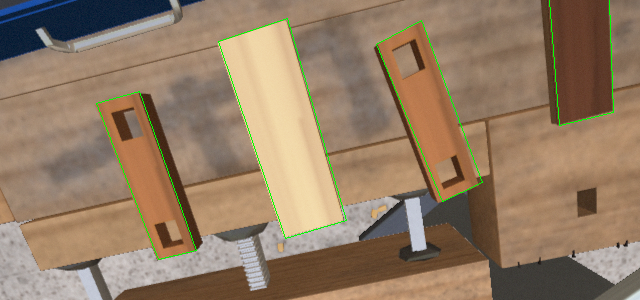

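View pics/w2f.png

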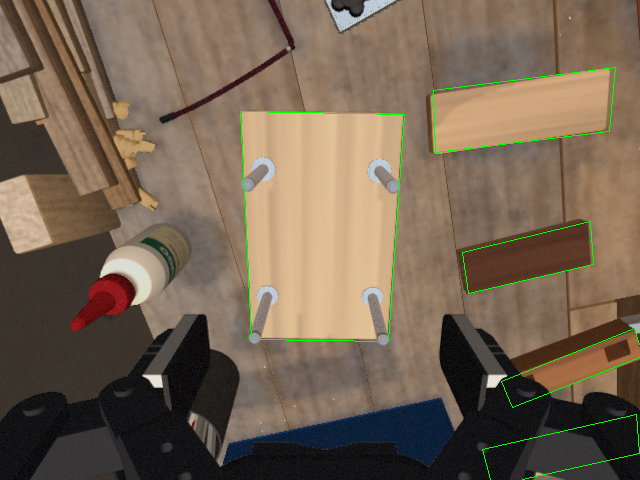

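```bash
cat > act.py <<'E'
from h import *
import pickle
H=np.pi/2
def w(a): return (a+np.pi)%(2*np.pi)-np.pi
def down(x,y,z,psi): return [x,y,z],[-H,0,w(psi)]
def st(): return manip.get_state()
def rep(n):
    s=st(); print(n,'t',round(s['clock'],1),'pos',s['position'].round(4),'w',round(s['width'],4),'F',s['ft_force'].round(1))
def pick(x,y,psi,z,effort=60,opening=.085):
    manip.move_gripper(opening)
    manip.movep(*down(x,y,.10,psi)); rep('above')
    manip.move_straight([x,y,z],max_speed=.12); rep('at')
    manip.move_gripper(0.0,effort); rep('closed')
    manip.move_straight([x,y,.19],max_speed=.2); rep('lifted')
def snap(n,c='wrist'):
    s=st(); im=manip.capture(c); cv2.imwrite(f'pics/{n}.png',im[:,:,::-1]); pickle.dump({k:s[k] for k in('position','ee_rot')},open(f'pics/{n}.pkl','wb'))
PR=np.load('press.npy')[:3]; PR[0]=.5238
def pp(u,v): c,s=np.cos(PR[2]),np.sin(PR[2]); return PR[0]+c*u-s*v,PR[1]+s*u+c*v
res=pickle.load(open('res.pkl','rb'))
E
python3 - <<'E'
from act import *
x,y,th=res['thin_board']
manip.movep([.45,-.05,.2],[-H,0,1.7])
pick(x,y,th+H,.0065)
manip.movep([.46,-.1,.21],[-H,0,1.7])
manip.movep(*down(*pp(0,0),.175,PR[2]+H)); rep('hover'); snap('h1')
E
```

```text
above t 7.7 pos [0.5043 0.0483 0.1001] w 0.0851 F [-0.2  0.1  0.6]
at t 8.6 pos [0.5047 0.0487 0.0072] w 0.085 F [-0.2  0.1 -0.3]
closed t 9.0 pos [0.5048 0.0488 0.0078] w 0.058 F [-2.1  0.3  5.9]
lifted t 10.0 pos [0.5032 0.0483 0.1887] w 0.0577 F [-0.3  0.2 -0.8]
hover t 11.7 pos [ 0.5242 -0.3417  0.175 ] w 0.0579 F [ 0.1  0.  -1.2]
```

View pics/h1.png

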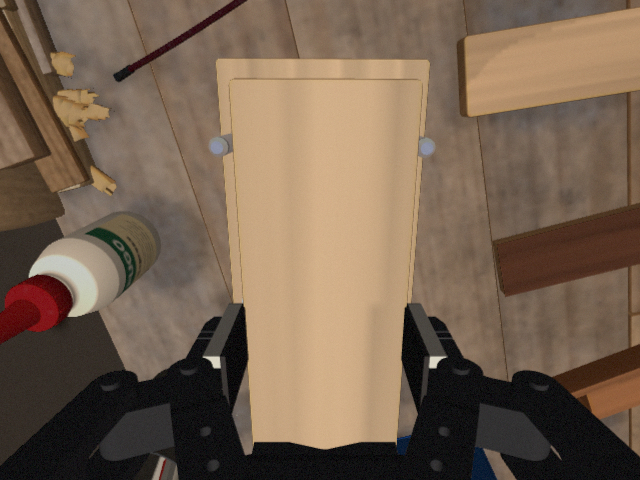

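Run:
```python
from act import *
x,y=pp(0,0)
manip.move_straight([x,y,.06],max_speed=.12); rep('low')
manip.move_straight([x,y,.0450],max_speed=.05); rep('down')
manip.move_gripper(.085); rep('open')
manip.move_straight([x,y,.20],max_speed=.2); snap('h2'); rep('up')
```

```text
low t 12.9 pos [ 0.5245 -0.3432  0.061 ] w 0.058 F [-0.2  0.1 -1. ]
down t 13.3 pos [ 0.5236 -0.3429  0.0446] w 0.058 F [-0.6  0.7 -1.4]
open t 13.7 pos [ 0.5239 -0.343   0.0452] w 0.0852 F [0.2 0.3 0. ]
up t 14.7 pos [ 0.5229 -0.3425  0.1982] w 0.085 F [ 0.5 -0.9  0.3]
```

View pics/h2.png

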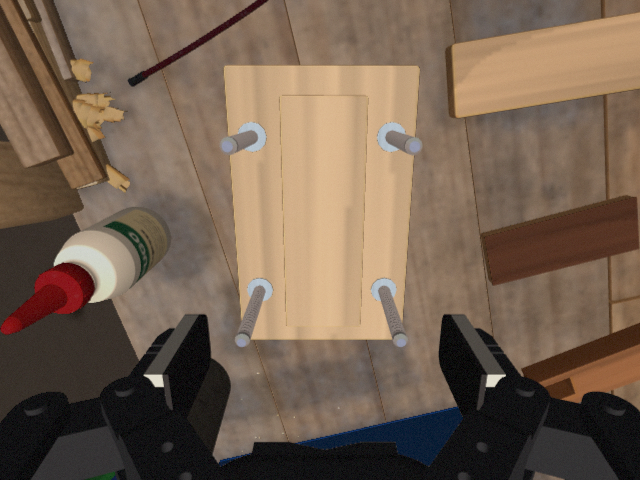

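```bash
cat > chk.py <<'E'
from act import *
def press_local(px,n,z):
    KT=cam('wrist',pickle.load(open(f'pics/{n}.pkl','rb'))); P=onplane(px,KT,z)
    d=P[:2]-PR[:2]; c,s=np.cos(PR[2]),np.sin(PR[2]); return np.array([c*d[0]+s*d[1],-s*d[0]+c*d[1]])
def report(name,pxs,n,z):
    L=np.array([press_local(p,n,z) for p in pxs]); print(name,(L*1000).round(1).tolist(),'centre',(L.mean(0)*1000).round(1))
E
python3 - <<'E'
from chk import *
report('bed',[(225,66),(419,66),(402,339),(241,339)],'h2',.036)
report('wash',[(251,137),(391,137),(383,290),(259,290)],'h2',.037)
report('tips',[(229,146),(414,147),(401,340),(243,340)],'h2',.113)
report('thin',[(280,96),(368,96),(361,327),(285,326)],'h2',.048)
E
```

```text
bed [[66.9, -106.8], [-65.4, -106.9], [-66.7, 106.2], [69.6, 106.1]] centre [ 1.1 -0.3]
wash [[51.6, -59.9], [-48.6, -59.9], [-48.4, 60.2], [51.9, 60.2]] centre [1.6 0.2]
tips [[50.2, -60.2], [-48.9, -59.7], [-48.9, 58.8], [50.2, 58.8]] centre [ 0.6 -0.6]
thin [[28.8, -87.2], [-30.1, -87.2], [-30.4, 87.6], [30.7, 86.7]] centre [-0.3 -0. ]
```

```bash
sed -i 's/PR\[0\]=.5238/PR[0]=.5238+.0007;PR[1]-=.0006/' act.py; sed -i "s/    manip.movep(\*down(x,y,.10,psi)); rep('above')/    manip.movep(*down(x,y,.19,psi)); manip.move_straight([x,y,.10],max_speed=.2); rep('above')/" act.py
python3 - <<'E'
from act import *
x,y,th=res['panel']
pick(x,y,th+H,.0125)
manip.movep(*down(*pp(0,0),.185,PR[2]+H)); rep('hover'); snap('h3')
E
```

```text
above t 16.9 pos [ 0.3962 -0.1828  0.1003] w 0.0852 F [0.2 0.1 1.1]
at t 17.8 pos [ 0.3962 -0.1826  0.0132] w 0.085 F [0.8 0.9 0.5]
closed t 18.3 pos [ 0.3958 -0.1825  0.0135] w 0.0434 F [-1.7  0.3  7.6]
lifted t 19.3 pos [ 0.3945 -0.1823  0.1889] w 0.0436 F [-0.8  0.2 -0.5]
hover t 20.7 pos [ 0.5242 -0.3432  0.1844] w 0.044 F [-0.2  0.1 -0.5]
```

View pics/h3.png

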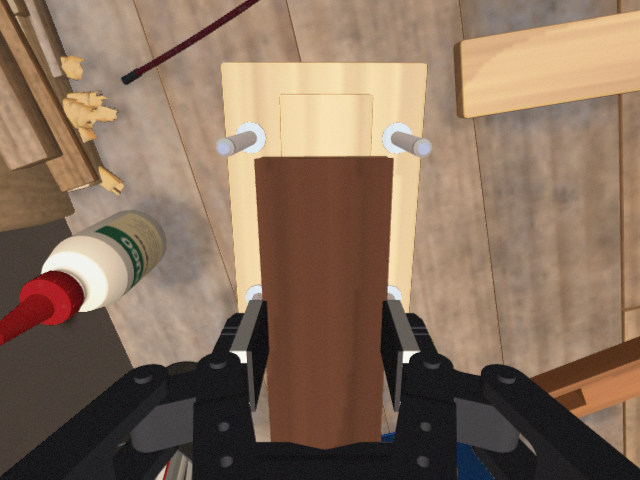

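Run:
```python
from chk import *
report('panel far',[(255,157),(393,157)],'h3',.1834)
report('tips',[(224,147),(424,147)],'h3',.113)
```

```text
panel far [[22.8, -63.6], [-23.0, -63.7]] centre [ -0.1 -63.7]
tips [[50.0, -60.6], [-50.2, -60.7]] centre [ -0.1 -60.7]
```

Run:
```python
from act import *
x,y=pp(-.0005,.001)
manip.move_straight([x,y,.08],max_speed=.12); rep('low')
manip.move_straight([x,y,.0625],max_speed=.05); rep('down')
manip.move_gripper(.085); rep('open')
manip.move_straight([x,y,.20],max_speed=.2); snap('h4'); rep('up')
x,y,th=res['thick_board']
pick(x,y,th+H,.015)
manip.movep(*down(*pp(0,0),.19,PR[2]+H)); rep('hover'); snap('h5')
```

```text
low t 21.8 pos [ 0.5255 -0.3427  0.0809] w 0.0435 F [ 0.4 -0.4  0.2]
down t 22.3 pos [ 0.5246 -0.3424  0.0621] w 0.0435 F [ 0.3  0.1 -0.7]
open t 22.8 pos [ 0.5249 -0.3425  0.0626] w 0.0852 F [ 0.4 -0.4 -0.4]
up t 23.7 pos [ 0.5239 -0.3419  0.1981] w 0.0846 F [ 0.   0.6 -0.3]
above t 26.1 pos [ 0.3241 -0.3049  0.1004] w 0.0851 F [-0.3 -0.1 -0.7]
at t 26.9 pos [ 0.3241 -0.3049  0.0158] w 0.0847 F [-0.6  0.1  0.4]
closed t 27.4 pos [ 0.3239 -0.3047  0.016 ] w 0.0501 F [-1.   1.3  6.7]
lifted t 28.4 pos [ 0.3225 -0.304   0.1889] w 0.0499 F [-0.4  0.3 -1.4]
hover t 29.9 pos [ 0.5241 -0.3434  0.1895] w 0.0503 F [-0.1  0.3 -0.1]
```

View pics/h4.png

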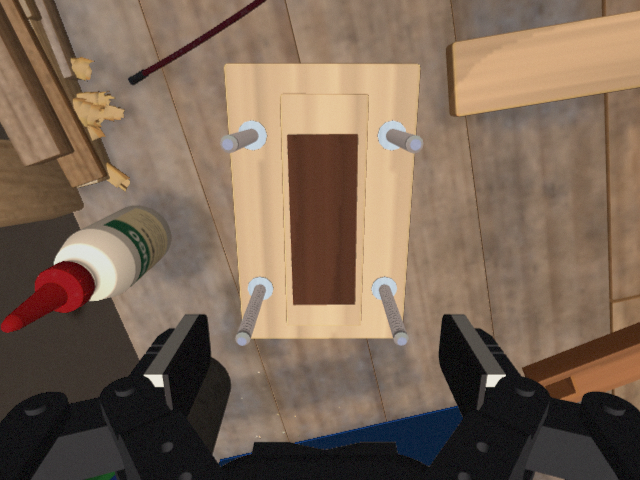

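View pics/h5.png

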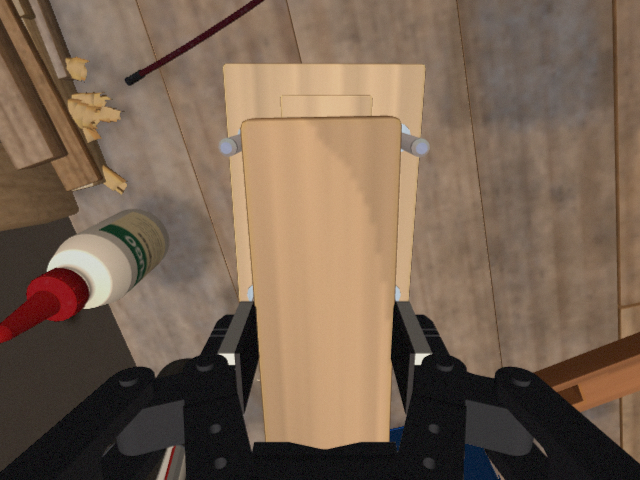

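Run:
```python
from chk import *
report('panel',[(288,134),(358,134),(354.5,305),(292.5,305)],'h4',.060)
report('thick far',[(243,120),(401,118)],'h5',.1935)
report('tips',[(229,147),(421,147)],'h5',.113)
```

```text
panel [[22.5, -62.3], [-23.6, -62.3], [-24.2, 62.8], [22.6, 62.8]] centre [-0.7  0.3]
thick far [[25.1, -75.8], [-24.0, -76.5]] centre [  0.6 -76.2]
tips [[48.8, -60.4], [-49.8, -60.5]] centre [ -0.5 -60.5]
```

Run:
```python
from act import *
x,y=pp(-.0005,.0005)
manip.move_straight([x,y,.095],max_speed=.12); rep('low')
manip.move_straight([x,y,.0775],max_speed=.05); rep('down')
manip.move_gripper(.085); rep('open')
manip.move_straight([x,y,.21],max_speed=.2); snap('h6'); rep('up')
x,y,th=res['beam_2']
manip.movep([.43,-.15,.21],[-H,0,.4])
pick(x,y,th,.015)
manip.movep([.45,-.15,.22],[-H,0,-.5])
manip.movep(*down(*pp(0,.06),.20,PR[2])); rep('hover'); snap('h7')
```

```text
low t 30.9 pos [ 0.5251 -0.3432  0.0959] w 0.0503 F [ 0.9 -0.6 -1.8]
down t 31.4 pos [ 0.5243 -0.3428  0.0771] w 0.0502 F [ 0.2 -0.1 -0.3]
open t 31.9 pos [ 0.5246 -0.3429  0.0777] w 0.085 F [-0.7 -0.2  0.2]
up t 32.7 pos [ 0.5235 -0.3423  0.2081] w 0.085 F [-0.   0.3  0.2]
above t 35.3 pos [ 0.4346 -0.0545  0.1005] w 0.085 F [0.8 0.5 0.8]
at t 36.1 pos [ 0.4346 -0.054   0.0157] w 0.0851 F [-0.   0.2  0.1]
closed t 36.6 pos [ 0.4343 -0.0541  0.0158] w 0.0366 F [-0.8  1.1  5.9]
lifted t 37.7 pos [ 0.4328 -0.0543  0.1888] w 0.0366 F [-1.1 -0.1 -0.9]
hover t 39.0 pos [ 0.5656 -0.2991  0.1989] w 0.0364 F [ 0.1  0.3 -1.7]
```

View pics/h6.png

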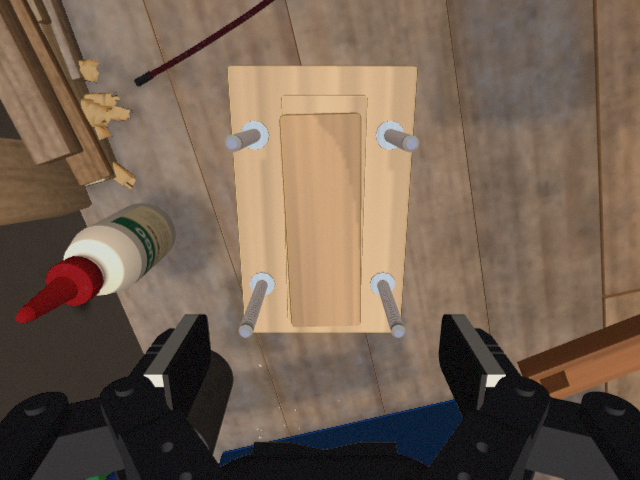

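View pics/h7.png

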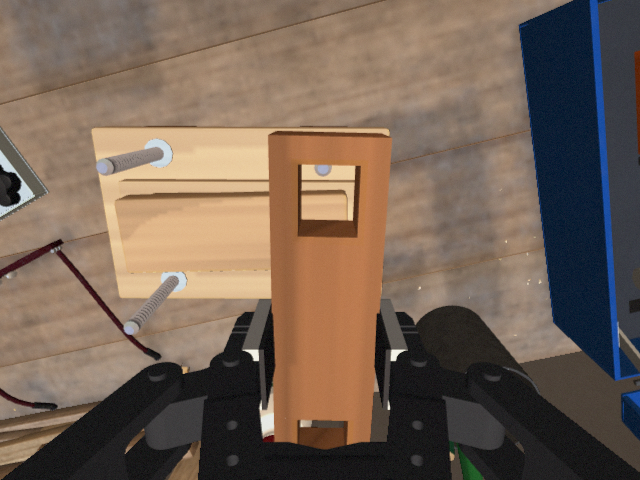

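Run:
```python
from chk import *
report('thick',[(280,114),(361,112),(360,326),(290,326)],'h6',.080)
report('end',[(269,136),(391,134)],'h7',.2070)
report('slot',[(299,165),(361,165),(357,221),(301,221)],'h7',.2070)
report('tip',[(323,169)],'h7',.113)
report('tips other',[(104,167),(131,328)],'h7',.113)
```

```text
thick [[25.5, -75.5], [-25.1, -76.7], [-28.7, 74.6], [23.2, 74.5]] centre [-1.3 -0.8]
end [[-72.2, 44.0], [-72.8, 81.2]] centre [-72.5  62.6]
slot [[-63.4, 53.0], [-63.5, 72.4], [-45.4, 71.6], [-45.3, 53.4]] centre [-54.4  62.6]
tip [[-48.8, 60.1]] centre [-48.8  60.1]
tips other [[-49.7, -59.3], [49.8, -59.2]] centre [  0.1 -59.2]
```

```bash
python3 -c "
import cv2
a=cv2.imread('pics/h7.png')[120:450,230:430];cv2.imwrite('pics/h7c.png',cv2.resize(a,None,fx=1.8*2,fy=1.8,interpolation=cv2.INTER_CUBIC))"
```

```text
(no output)
```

View pics/h7c.png

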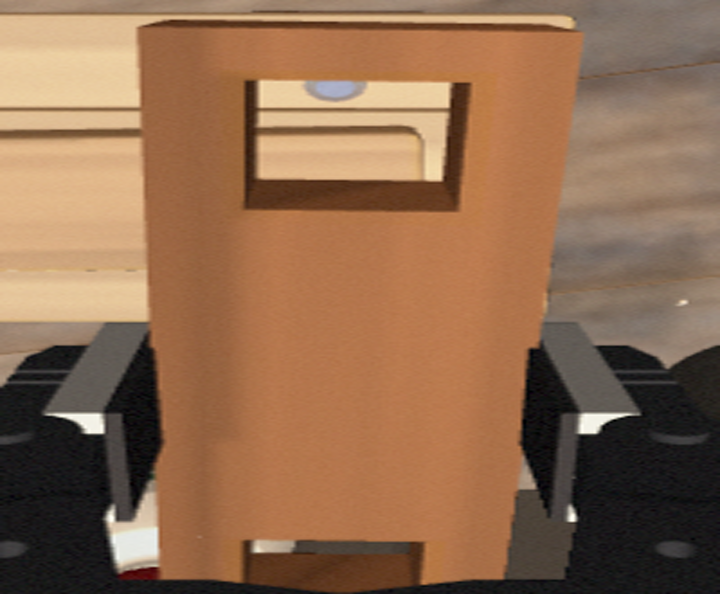

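Run:
```python
from chk import *
Z=.207
report('far end',[(268.3,134),(391.7,136.7)],'h7',Z)
report('near',[(274.4,439),(370.8,439)],'h7',Z)
report('slot',[(298,164),(360.6,164),(357.2,236.7),(298,236.7)],'h7',Z)
report('slot2 edge',[(297.5,420),(347.8,420)],'h7',Z)
report('pads',[(230+118/3.6,120+330/1.8),(230+565/3.6,120+330/1.8)],'h7',.20)
print(st()['position'],pp(0,.06))
```

```text
far end [[-72.8, 43.8], [-72.0, 81.5]] centre [-72.4  62.7]
near [[43.9, 41.4], [43.7, 79.5]] centre [43.8 60.4]
slot [[-63.7, 52.7], [-63.8, 72.2], [-40.0, 71.8], [-39.9, 52.3]] centre [-51.9  62.3]
slot2 edge [[34.6, 50.7], [34.5, 70.2]] centre [34.6 60.5]
pads [[-11.9, 38.4], [-12.0, 84.1]] centre [-12.   61.2]
[ 0.56565299 -0.29875873  0.19969673] (np.float64(0.5659048742139392), np.float64(-0.30010641476629785))
```

```bash
python3 - <<'E'
from act import *
x,y=pp(.0008,.0595)
manip.movep(*down(x,y,.16,PR[2]+.015))
manip.move_straight([x,y,.138],max_speed=.08); manip.pause(.2); rep('pre'); snap('h8'); print(x,y)
E
python3 -c "
import cv2
a=cv2.imread('pics/h8.png')[60:450,130:480];cv2.imwrite('pics/h8c.png',cv2.resize(a,None,fx=1.5,fy=1.5,interpolation=cv2.INTER_CUBIC))"
```

```text
pre t 39.9 pos [ 0.5665 -0.3012  0.1387] w 0.0363 F [-0.6  0.5 -2.4]
0.5661388191284239 -0.301020345713901
```

View pics/h8c.png

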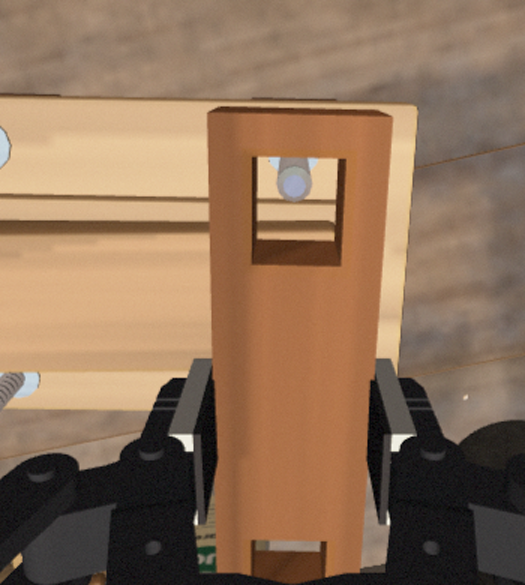

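Run:
```python
from chk import *
f=lambda u,v:(130+u/1.5,60+v/1.5)
report('slot',[f(251,157),f(349,157),f(341,265),f(252,265)],'h8',.1469)
report('slot2',[f(250,541),f(327,541)],'h8',.1469)
report('tip',[f(294,184)],'h8',.113)
```

```text
slot [[-61.3, 50.8], [-61.6, 71.1], [-38.1, 70.4], [-37.8, 50.8]] centre [-49.7  60.8]
slot2 [[37.2, 50.0], [36.9, 69.9]] centre [37.1 59.9]
tip [[-49.7, 60.0]] centre [-49.7  60. ]
```

Run:
```python
from act import *
x,y=pp(.0008,.0595)
manip.move_straight([x,y,.105],max_speed=.07); rep('mid')
manip.move_straight([x,y,.0962],max_speed=.04); rep('down')
manip.move_gripper(.06); rep('open')
manip.move_straight([x,y,.21],max_speed=.2); snap('h9'); rep('up')
```

```text
mid t 40.6 pos [ 0.5662 -0.3011  0.1047] w 0.0367 F [ 0.1 -0.5 -0.9]
down t 41.0 pos [ 0.566  -0.3009  0.096 ] w 0.0367 F [-0.1  0.6 -1.2]
open t 41.3 pos [ 0.5663 -0.3011  0.0964] w 0.0602 F [-0.9  0.6  0.1]
up t 42.1 pos [ 0.5651 -0.3005  0.208 ] w 0.0599 F [-0.8 -0.2 -0.2]
```

View pics/h9.png

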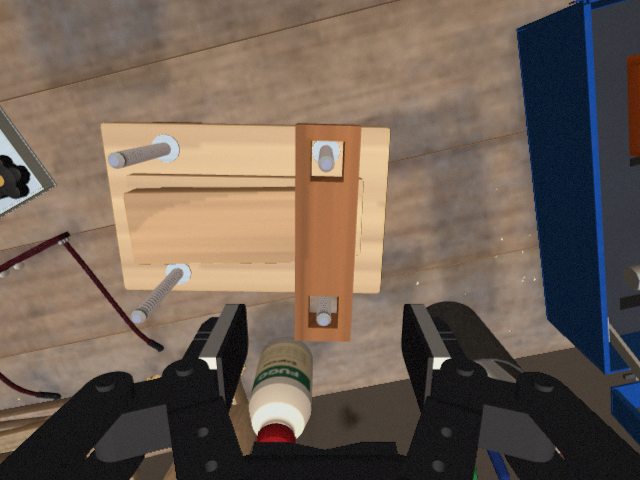

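The first beam is down over the +y pair: its slots at (328,157) and (323,310) show a stud in each, and the bottle and pot haven't moved. I'll fetch the second beam.

```bash
python3 - <<'E'
from act import *
manip.movep([.45,-.12,.22],[-H,0,-.6])
x,y,th=res['beam_1']
pick(x,y,-.498,.015)
manip.movep([.45,-.05,.22],[-H,0,-.6])
manip.movep([.44,-.25,.21],[-H,0,PR[2]])
x,y=pp(0,-.06)
manip.movep(*down(x,y,.18,PR[2])); manip.move_straight([x,y,.150],max_speed=.1); manip.pause(.2); rep('hover'); snap('h10'); print(x,y)
E
python3 -c "
import cv2
a=cv2.imread('pics/h10.png')[60:450,130:480];cv2.imwrite('pics/h10c.png',cv2.resize(a,None,fx=1.5,fy=1.5,interpolation=cv2.INTER_CUBIC))"
```

```text
above t 45.1 pos [0.5592 0.1612 0.1011] w 0.0848 F [-0.5 -0.   0.8]
at t 45.9 pos [0.5591 0.1622 0.0159] w 0.0852 F [ 1.  -0.7 -0.2]
closed t 46.4 pos [0.5589 0.1621 0.0158] w 0.0363 F [-0.5  0.8  5. ]
lifted t 47.5 pos [0.5573 0.1613 0.1883] w 0.0364 F [-0.3  0.2 -1.2]
hover t 50.5 pos [ 0.4836 -0.387   0.1511] w 0.0365 F [-0.4  0.8 -1.1]
0.48309512578606095 -0.38695424470643813
```

View pics/h10c.png

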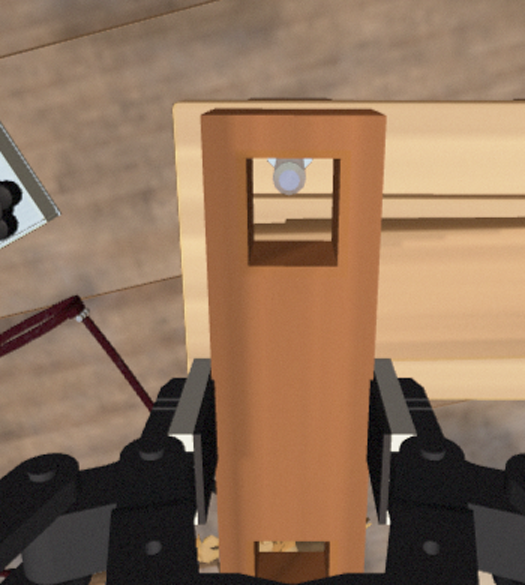

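Run:
```python
from chk import *
f=lambda u,v:(130+u/1.5,60+v/1.5)
report('slot',[f(247,157),f(340,157),f(338,266),f(247,266)],'h10',.1593)
report('slot2',[f(253,541),f(329,541)],'h10',.1593)
report('far end',[f(201,115),f(385,115)],'h10',.1593)
report('tip',[f(289,179)],'h10',.113)
```

```text
slot [[-62.3, -68.5], [-62.3, -49.2], [-38.5, -49.0], [-38.5, -69.0]] centre [-50.4 -58.9]
slot2 [[36.2, -69.1], [36.2, -49.5]] centre [ 36.2 -59.3]
far end [[-70.7, -77.6], [-70.7, -40.3]] centre [-70.7 -59. ]
tip [[-49.7, -60.0]] centre [-49.7 -60. ]
```

```bash
python3 - <<'E'
from act import *
x,y=pp(.0007,-.0605)
manip.move_straight([x,y,.138],max_speed=.08)
manip.move_straight([x,y,.105],max_speed=.07); rep('mid')
manip.move_straight([x,y,.0962],max_speed=.04); rep('down')
manip.move_gripper(.06); rep('open')
manip.move_straight([x,y,.21],max_speed=.2); rep('up')
x,y=pp(-.03,0); manip.movep(*down(x,y,.25,PR[2])); manip.pause(.2); snap('h11')
manip.movep([.40,.0,.25],[-H,0,.5]); rep('away')
snap('top1','top'); snap('side1','side')
E
python3 -c "
import cv2
a=cv2.imread('pics/side1.png')[130:260,240:400];cv2.imwrite('pics/s1c.png',cv2.resize(a,None,fx=4,fy=4,interpolation=cv2.INTER_CUBIC))
a=cv2.imread('pics/top1.png')[120:320,300:460];cv2.imwrite('pics/t1c.png',cv2.resize(a,None,fx=3,fy=3,interpolation=cv2.INTER_CUBIC))"
```

```text
mid t 51.5 pos [ 0.4833 -0.3879  0.1048] w 0.0365 F [ 1.  -0.6 -1.7]
down t 51.9 pos [ 0.4831 -0.3877  0.096 ] w 0.0367 F [-0.6  0.1 -1.4]
open t 52.2 pos [ 0.4834 -0.3879  0.0964] w 0.0596 F [ 0.3 -0.3 -0.4]
up t 52.9 pos [ 0.4826 -0.3872  0.2087] w 0.0602 F [-0.1 -0.  -0. ]
away t 54.9 pos [ 4.006e-01 -3.000e-04  2.502e-01] w 0.06 F [-0.4 -0.8  0. ]
```

View pics/h11.png

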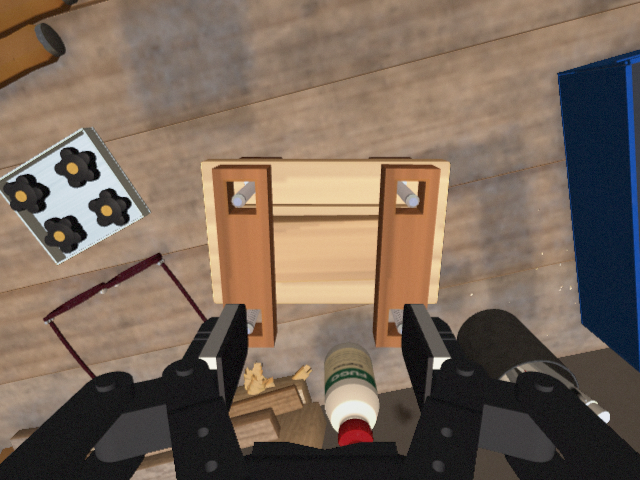

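View pics/s1c.png

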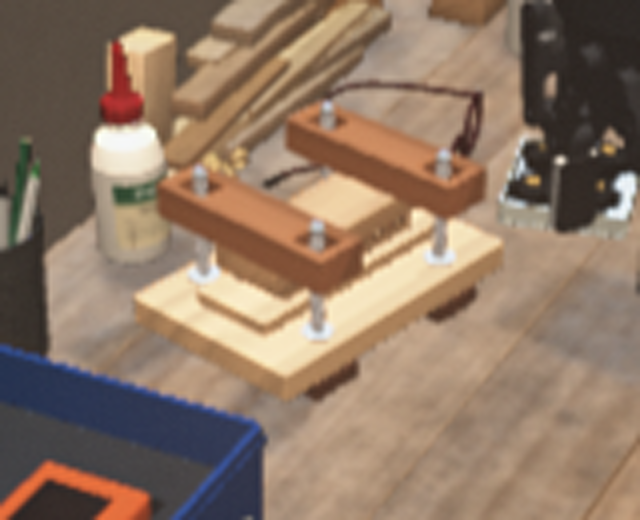

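View pics/t1c.png

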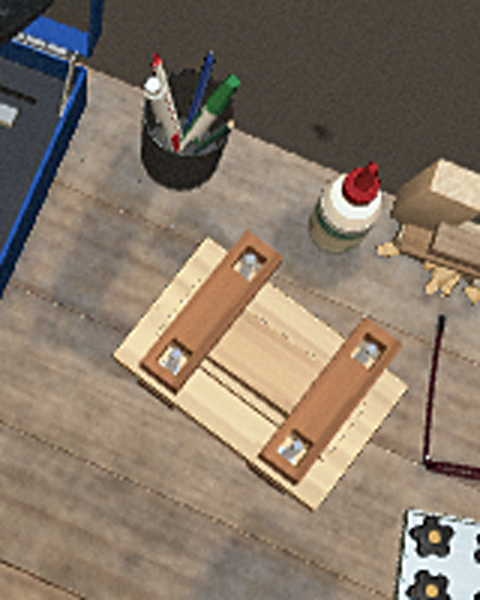

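Run:
```python
from chk import *
report('B-',[(214,167),(271,167),(276,347),(222,346)],'h11',.104)
report('B+',[(382,166),(438,166),(428,347),(375,346)],'h11',.104)
report('tips',[(239,200),(411,200)],'h11',.113)
report('thick far edge',[(273,219),(380,219)],'h11',.080)
report('bed',[(203,161),(449,162)],'h11',.036)
# fit from top+side with z free, using colour mask via network
C=[cam('top'),cam('side')]
M={c:manip.silhouettes(c,'beam_1') for c in('top','side')}
for c in M: print(c,[(round(d['p'],2),[int(v) for v in d['bbox']]) for d in M[c][:3]])
if all(len(M[c])>=2 for c in M):
    tp=sorted(M['top'][:2],key=lambda d:d['bbox'][0]); sd=sorted(M['side'][:2],key=lambda d:d['bbox'][0])
    for a,b,v in zip(tp,sd,(.06,-.06)):
        ms=[cv2.morphologyEx(d['pixels'].astype(np.uint8),cv2.MORPH_CLOSE,np.ones((9,9))).astype(float) for d in(a,b)]
        x,y=pp(0,v); p,f=fit(ms,C,DIM['beam_1'],[x,y,PR[2],.08]); print(v,p.round(4),round(f,3),'want',np.round([x,y,PR[2],.08],4))
```

```text
B- [[-71.4, -77.4], [-71.3, -38.1], [71.5, -40.0], [70.6, -83.1]] centre [ -0.1 -59.6]
B+ [[-72.0, 38.4], [-72.0, 77.0], [71.3, 81.4], [70.5, 39.1]] centre [-0.5 58.9]
tips [[-50.1, -59.7], [-50.1, 58.0]] centre [-50.1  -0.9]
thick far edge [[-27.8, -41.4], [-27.8, 42.0]] centre [-27.8   0.3]
bed [[-67.3, -105.2], [-66.4, 104.9]] centre [-66.8  -0.1]
top [(0.96, [349, 197, 394, 250]), (0.88, [389, 229, 432, 282]), (0.62, [338, 199, 435, 289])]
side [(0.95, [308, 156, 361, 185]), (0.88, [278, 173, 330, 205]), (0.36, [310, 184, 344, 205])]
0.06 [ 0.566  -0.3034 -0.7788  0.0786] 0.276 want [ 0.5659 -0.3001 -0.7616  0.08  ]
-0.06 [ 0.4823 -0.3886 -0.7541  0.0795] 0.219 want [ 0.4831 -0.387  -0.7616  0.08  ]
```

Every check is within tolerance, so I'm handing the job in.

Run:
```python
from bench import manip
manip.pause(.3); print(manip.job_done(), manip.get_state()['clock'])
```

```text
the job is handed in; nothing more can be done
the job is handed in; nothing more can be done
```

I loaded the press in order: thin board, panel dark face up, thick board, then a cross-beam over each stud pair. The job was handed in shortly after 55 s of the 136 s allowed. It reports no verdict, so what follows is from my own pictures and measurements.

- **Boards:** in the wrist pictures each board was centred within about 1.5 mm of the press middle. The thick board is turned by about 0.02 rad, against 0.10 allowed.
- **Beams, across and along:** both were within about 1.5 mm of their stud lines in the wrist view. A separate fit from the top and side cameras put them 2–3 mm off and within 0.02 rad of square.
- **Beams, height:** the same fit put their undersides at 78.6 and 79.5 mm, where 80 mm is wanted. In the pictures the studs stand through the slots of both beams, and the beams look level on the thick board.
- **Bystanders:** the glue bottle and pencil pot look untouched in the last pictures. I checked them by eye and did not measure them.
- **Forces:** sampled wrist forces stayed under about 8 N; the peaks came as the gripper closed.

**Disagreements:**
- The wrist and fixed cameras differed by 2–4 mm, about what the calibration allows.
- The bed measured 34 mm high instead of 36.
- The detectors mislabelled or missed two pieces at first: the thin board in the side view and the panel in the top view. I settled those by repeating the detection and checking the fits against the pictures.

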